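# Swing the coffee dripper over the mug

## Task

Swing the coffee dripper round on its stand until its spout is centred over the white mug that stands the right way up beside the stand (not the one upside down on the drainer). Do it by gently pushing sideways on the straight steel bar of the swivel arm with a fingertip: do not grip the bar, do not touch the china cone, and leave the mug and everything else where it stands. Then let go of the arm and leave it at rest there.

Things in the scene. Friction and masses are not known exactly. Their poses are not given: they have to be found in the camera images.
- pivot (a point): Coffee dripper stand, fixed to the worktop: a dark round foot (110 mm across, 26 mm high) with an upright steel post (18 mm thick). The point lies on the post's vertical axis at the mid-height of the swivel bar, 170 mm above the worktop. The hub on top of the post is 32 mm across and reaches up to 188 mm; nothing stands higher above it.
- swing_arm (a joint): The swivel arm on top of the post; it turns about the vertical through the pivot. Radians, growing anticlockwise seen from above; limits -1.6 and 1.6; it starts between -1.35 and -1.1, to the right of all three vessels as seen by the robot. Zero is the stand's own forward direction, which is within 0.2 rad of straight away from the robot. Its friction is small (about 0.06 N m and a little damping, so 1 to 2 N at the bar moves it) and it stays where it is left.
- bar_mid (a point): Push point on the arm's straight steel bar, 80 mm out from the pivot axis on the bar's centre line (mid-height, 170 mm above the worktop). The bar is level, 10 mm thick, 14 mm high (163 to 177 mm above the worktop) and its clear stretch runs from 18 to about 125 mm from the pivot axis; there is free space above it, but a wall cabinet hangs over the back of the worktop, its underside 450 mm above the worktop and its front face about 0.62 m ahead of the robot.
- spout (a point): Centre of the lower opening of the white china dripper cone at the outer end of the arm, 180 mm from the pivot axis, 128 mm above the worktop. The cone widens upward to 102 mm across at its rim, 196 mm above the worktop. It is held in a steel ring (92 mm across) at the end of the bar, and moves with the arm.
- dripper: The same white china cone; origin on the cone's axis at worktop height, z up. Fragile: not to be touched.
- mug_centre (a point): White mug, the only vessel beside the stand with a handle (another mug, upside down on the sink drainer, is not meant); loose, upright, 85 mm across and 100 mm high. The point is on the axis of its round body (handle not counted), half-way up. It stands on the worktop in one of three places on the circle of the spout, about 0.72 rad apart (the places are shared by chance with the glass and the tub); the spout passes above it by about 28 mm.
- glass_centre (a point): Plain drinking glass, loose, 80 mm across, 88 mm high; point at its centre. Near the spout's circle.
- tub_centre (a point): Small yoghurt tub, loose, 72 mm across, 71 mm high; point at its centre. Near the spout's circle.
- honey_centre (a point): Jar of honey, bystander, loose, 65 mm across, 114 mm high, on the worktop to the right of the stand; point at its centre.
- salt_centre (a point): Salt shaker, bystander, loose, 44 mm across, 90 mm high, on the worktop to the left of the stand; point at its centre.

How it is judged (in metres and radians):
On the way:
1. a finger pushes the swivel arm while the spout is still away from the mug (contact force between the fingers and swing_arm above 0.1 N and horizontal distance between spout and mug_centre above 0.03 m), for 0.02 s.
At the end, for the whole second after the job is handed in: The spout is within 15 mm, seen from above, of the mug's axis; the arm is at rest; the mug, glass, tub, honey jar and salt shaker are within 10 mm of where they stood, and the mug is upright (horizontal distance between spout and mug_centre below 0.015 m and velocity of joint swing_arm between -0.05 and 0.05 rad/s and distance of each of mug_centre, glass_centre, tub_centre, honey_centre, salt_centre from where it was at the start of the episode below 0.01 m and angle between mug_centre's own z axis and vertical below 0.1 rad); the robot touches nothing.
It fails at once if the swivel arm is gripped or pushed hard (more than 30 N from the fingers) (contact force between the fingers and swing_arm above 30 N).
It fails at once if the china cone is touched by the robot (contact force between any of the fingers, the arm and dripper above 0.3 N).
It fails at once if the arm is flung round (faster than 3 rad/s) (velocity of joint swing_arm above 3 rad/s or velocity of joint swing_arm below -3 rad/s).
It fails at once if the mug is shifted or lifted by more than 10 mm (distance of mug_centre from where it was at the start of the episode above 0.01 m).
It fails at once if the glass, tub, honey jar or salt shaker is shifted or lifted by more than 10 mm (distance of any of glass_centre, tub_centre, honey_centre, salt_centre from where it was at the start of the episode above 0.01 m).
It also fails if it takes over 54 s, if anything falls off the work surface, if the arm or the gripper's body presses on something with over 40 N, if the wrist force passes 120 N, or if a joint passes its speed limit or range.

## Robot

A 6-joint arm with a two-finger parallel gripper is mounted at the origin on a cart in front of the work surface, level with it; the furniture and walls round the work are solid. World frame = base frame: x ahead of the robot, y to its left, z up, the work surface at z = 0. Lengths are in m, angles in degrees, forces in N, time in s.
With the tool pointing down it reaches from about 0.35 to 0.875 m from the base axis. Payload 4.2 kg.
Tool frame: the origin (TCP) lies midway between the tips of the shut fingers; the grasp point (between the pads) lies 19 mm behind it; z points along the fingers, y is the line along which they close (so a half turn about z gives the same grasp; the last joint's range is limited). The gripper opens to 87 mm and grips with 3 to 60 N. Pads are 19 mm wide; open, the fingers measure 117 mm over their backs; the gripper's body (75 mm by 190 mm) begins 51 mm behind the grasp point.
Start: joints at [83.228, 22.042, 0.453, 0, -68.411, -14.817], TCP at [0.23, 0.581, 0.223] pointing down, gripper open.
Joint ranges: [-179.83, 179.83], [-69.29, 118.12], [-61.27, 80.66], [-181.25, 117.63], [-171.15, -9.14], [-177.46, 177.46]. Speed limits (degrees/s): [159.86, 159.86, 180, 180, 180, 180].

## Interface

Orientations are given as a 3x3 rotation matrix whose columns are the frame's x, y, z axes.
In Python, from station import r, cams gives the robot as it stands.
- The arm moves only by the tool play_rows, never from a script. Its argument "commands" is text: rows parted by semicolons, each of 6 numbers parted by spaces: the shift along the world's x, y, z normalised to -1 to 1, where 1 is 30 mm, then the turn, a rotation vector about the world's x, y, z normalised to -1 to 1, where 1 is 0.15 rad. A call has 1 to 20 rows; each row shifts and turns the commanded pose from where the row before left it; what a row does not reach is not made up. A row lasts 1/10 s, in which the tool goes at most 50 mm and 8.59 degrees, less where a joint would pass 70% of its speed; a pose out of reach is approached as far as the arm can. A call with a number of a shift or a turn outside -1 to 1 is refused whole. A call with a gripper value outside its range is refused whole. "grip" is the finger opening in mm, from 0 to 87, set as the call begins (left out, the last holds). The fingers move at their own pace and stop on an object; the grip force is fixed at half the most. Time passes only in rows, so rows that do not move let the fingers close. It gives the time, the measured TCP pose, the force, the opening and the grip force at its end, in the units of the state.
- r.sense(): the state, without advancing time (a new reading comes with each control period).
- cams.capture(name): name is "side" or "top"; returns (picture, depth): 420x560x3 uint8, blue, green, red; 420x560 float32, m along the optical axis (not along the pixel's ray), 0 where there is no reading.
- cams.camera_info(name): a dict with "mtx" (3x3 intrinsics, pixels), "k1" (the pictures are not rectified: a ray, as slopes to the right and down, at radius r is drawn at 1 + k1 r^2 times it, then the intrinsics apply), "R" (3x3) and "t" (3): a world point X has camera coordinates R X + t. Camera axes: x right, y down, z forward; pixel columns grow to the right and rows downward; lengths in m; the calibration is good to about 2 mm. A picture is of the moment at which its call begins. camera_info takes no time and is no camera call.
- r.finish_job(): hands the job in; it is judged then, once.
The state is a dict: "time_s": time; "joints": joint angles; "joint_velocities": joint speeds; "effort": joint torques, N m; "tcp_pos": TCP position; "ee_rot": TCP orientation; "wrist_force": force on the tool from outside, world axes, zero at the start; "moment": the same for the moment, N m; "gripper_width": opening from 0.0 (shut) to 1.0 (fully open); "gripper_force": force on a finger pad.
Only numpy, scipy, OpenCV 4.12 (cv2) and the standard library are available. Lean on these libraries where they do the work, as an engineer would, in place of code of your own. Each camera call takes 0.05 s, during which the arm holds its last target. There are 200 camera calls.

## Working session

There is one attempt and no reset: what is moved stays moved. The work goes in short steps, Python scripts to look and compute and a tool call to move; the robot and the scene stay as the last step left them, time stands still between calls to the robot, and variables do not carry over. Pictures are saved under pics/ and viewed, at most 10 in all, crops included, and the job is handed in when it is done.

Besides the shell and the picture viewer there is one more tool, called after "Request:" in YAML: its name, and indented under it one key for each argument. play_rows: Moves the arm, as the interface text tells. Scaled input: -1 to 1 covers 30 mm each way for a shift and 0.15 rad each way for a turn. Its arguments: {"type":"object","properties":{"commands":{"type":"string"},"grip":{"type":"number"}},"required":["commands"]}

```bash
mkdir -p pics
cat > h.py <<'E'
import numpy as np, cv2
from station import r, cams
def cloud(n):
    im,d=cams.capture(n); c=cams.camera_info(n); K=c["mtx"]
    u,v=np.meshgrid(np.arange(560),np.arange(420))
    p=np.stack([u,v],-1).reshape(-1,1,2).astype(float)
    s=cv2.undistortPoints(p,np.array(K,float),np.array([c["k1"],0,0,0.])).reshape(420,560,2)
    P=np.dstack([s*d[...,None],d])
    W=(P-np.array(c["t"]).ravel())@np.array(c["R"])
    W[d==0]=np.nan
    return im,W
E
python3 - <<'E'
from h import *
for n in("top","side"):
    im,W=cloud(n); cv2.imwrite(f"pics/{n}0.png",im); np.save(n+"0.npy",W)
    c=cams.camera_info(n); print(n,-np.array(c["R"]).T@np.array(c["t"]).ravel())
print(r.sense())
E
```

```text
top [0.32442982 0.10369235 1.02777975]
side [ 0.57237601 -0.85875331  0.77434207]
{'time_s': 0.1, 'joints': array([ 8.32312968e+01,  2.20856329e+01,  3.87182616e-01, -2.49512448e-02,
       -6.84105322e+01, -1.48177470e+01]), 'joint_velocities': array([-0.03185736,  0.11992224,  0.23435154,  0.06887709,  0.02027634,
       -0.10202966]), 'effort': array([-6.35062970e-04, -3.91692889e+01,  1.87932891e+01,  4.23194513e+00,
        1.33907425e-02, -7.57046428e-05]), 'tcp_pos': array([0.22971616, 0.5806741 , 0.22157464]), 'ee_rot': array([[ 9.29804442e-01, -3.68053404e-01, -6.26288251e-04],
       [-3.68053924e-01, -9.29802624e-01, -1.84108587e-03],
       [ 9.52934612e-05,  1.94235767e-03, -9.99998109e-01]]), 'wrist_force': array([ 0.43220458,  0.30620787, -0.55369061]), 'moment': array([ 0.03393941, -0.03477703, -0.05802913]), 'gripper_force': 0.0, 'gripper_width': 0.9950441585681602}
```

View pics/top0.png

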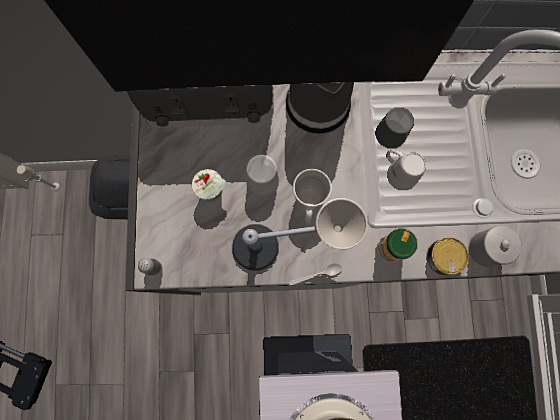

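View pics/side0.png

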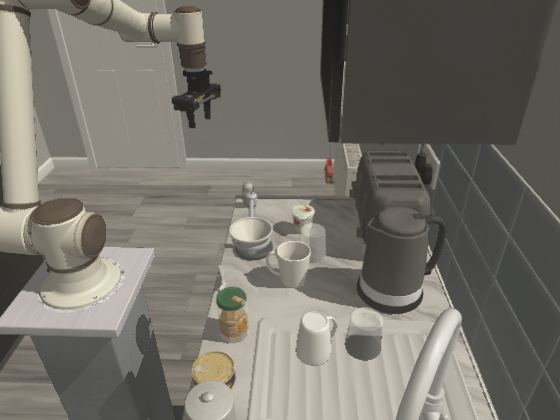

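The top view shows the hub at (251,237), the cone at (341,224) and the upright mug at (312,187) with its handle towards (308,212). The glass is at (262,170), the tub at (208,184), the honey jar at (400,243) and the salt at (148,266). The side view agrees.

```bash
cat > m.py <<'E'
from h import *
from scipy.optimize import least_squares
def fit(P,R):
    f=lambda q:np.hypot(P[:,0]-q[0],P[:,1]-q[1])-R
    s=least_squares(f,np.median(P,0)[:2],loss="soft_l1",f_scale=.002); return s.x,len(P),np.sqrt(np.mean(s.fun**2))
def sel(W,c,rad,z0,z1):
    m=(np.hypot(W[...,0]-c[0],W[...,1]-c[1])<rad)&(W[...,2]>z0)&(W[...,2]<z1); return W[m]
E
python3 - <<'E'
from m import *
T=np.load("top0.npy");S=np.load("side0.npy")
for n,(u,v) in dict(hub=(251,237),cone=(341,224),mug=(312,187),glass=(262,170),tub=(208,184),honey=(400,243),salt=(148,266)).items():
    print(n,T[v,u].round(3), np.nanmax(T[v-8:v+9,u-8:u+9,2]).round(3))
h=sel(T,T[237,251],.03,.18,.2); print("hub mean",h[:,:2].mean(0),(h.min(0)+h.max(0))/2,len(h))
for nm,W in(("top",T),("side",S)):
    c=T[224,341]; P=sel(W,c,.08,.188,.205); print(nm,"cone rim",P.min(0),P.max(0),(P.min(0)+P.max(0))/2)
    c=T[187,312]; P=sel(W,c,.055,.09,.108);print(nm,"mug rim",fit(P,.041),P.min(0),P.max(0))
    P=sel(W,c,.06,.03,.085);
    if len(P)>5: print("mug body",fit(P,.0425))
h=sel(T,(T[237,251]+T[224,341])/2,.045,.165,.182); print("bar",len(h),h.min(0),h.max(0),np.polyfit(h[:,1],h[:,0],1))
E
```

```text
hub [0.443 0.155 0.189] 0.191
cone [ 0.47  -0.029  0.141] 0.169
mug [0.585 0.016 0.009] 0.06
glass [0.609 0.133 0.087] 0.093
tub [0.586 0.258 0.069] 0.076
honey [ 0.429 -0.157  0.112] 0.119
salt [0.402 0.387 0.088] 0.093
hub mean [0.4453466  0.15604259] [0.44573754 0.1524996  0.18548235] 204
top cone rim [ 0.41415603 -0.07134144  0.18800144] [0.51400115 0.02801037 0.20082891] [ 0.46407859 -0.02166554  0.19441517]
top mug rim (array([0.56154792, 0.02317956]), 170, np.float64(0.001322806415152034)) [ 0.53596666 -0.0191229   0.09037568] [0.60460857 0.06517215 0.10443487]
mug body (array([0.5547389 , 0.02576986]), 396, np.float64(0.004158503945377153))
side cone rim [ 0.4118367  -0.07261053  0.18814026] [0.51120627 0.0293843  0.19729655] [ 0.46152148 -0.02161311  0.1927184 ]
side mug rim (array([0.56081772, 0.02307917]), 166, np.float64(0.0015999087227141961)) [ 0.53744402 -0.02016733  0.09001272] [0.60182347 0.06570299 0.10243993]
mug body (array([0.55667587, 0.02498558]), 690, np.float64(0.00522517758492539))
bar 233 [0.44596858 0.02454311 0.16637054] [0.46267513 0.10796825 0.18153999] [-0.09170198  0.46016825]
```

Request:
play_rows:
  commands: "0 0 1 0 0 0; 0.1 -0.4 0.3 0 0 0; 0.35 -0.9 0 0 0 0.17; 0.35 -0.9 0 0 0 0.17; 0.35 -0.9 0 0 0 0.17; 0.35 -0.9 0 0 0 0.17; 0.35 -0.9 0 0 0 0.17; 0.35 -0.9 0 0 0 0.17; 0.35 -0.9 0 0 0 0.17; 0.35 -0.9 0 0 0 0.17; 0.35 -0.9 0 0 0 0.17; 0.35 -0.9 0 0 0 0.17; 0.35 -0.9 0 0 0 0.17; 0.35 -0.9 0 0 0 0.17; 0.35 -0.9 0 0 0 0.17; 0.35 -0.9 0 0 0 0.17; 0.35 -0.9 0 0 0 0.17; 0.35 -0.9 0 0 0 0.17; 0.3 -0.9 0 0 0 0.17; 0.3 -0.9 0 0 0 0.17"
  grip: 0

```text
time_s: 2.1
tcp_pos: [0.4183, 0.0813, 0.2612]
ee_rot: [[0.997, 0.083, -0.0], [0.083, -0.997, 0.0], [-0.0, -0.0, -1.0]]
wrist_force: [-0.2, 0.9, 0.1]
gripper_width: 0.004
gripper_force: 0.0
```

Request:
play_rows:
  commands: "0 0 -0.7 0 0 0; 0 0 -0.7 0 0 0; 0 0 -0.7 0 0 0; 0 0 -0.7 0 0 0; 0 0 -0.6 0 0 0; 0 0 0 0 0 0"

```text
time_s: 2.7
tcp_pos: [0.4164, 0.0816, 0.1572]
ee_rot: [[0.997, 0.081, -0.005], [0.081, -0.997, -0.002], [-0.006, 0.002, -1.0]]
wrist_force: [-0.1, -0.5, -0.5]
gripper_width: 0.005
gripper_force: 0.0
```

Run:
```python
from h import *
a=cams.capture("top")[0][120:300,180:440];b=cams.capture("side")[0][100:320,130:390]
cv2.imwrite("pics/p1.png",np.vstack([cv2.resize(a,(390,270)),cv2.resize(b,(390,330))]))
print(r.sense()["tcp_pos"],r.sense()["wrist_force"])
```

```text
[0.41871832 0.08276713 0.15979863] [ 0.5570907  -0.47784515  0.15185041]
```

View pics/p1.png

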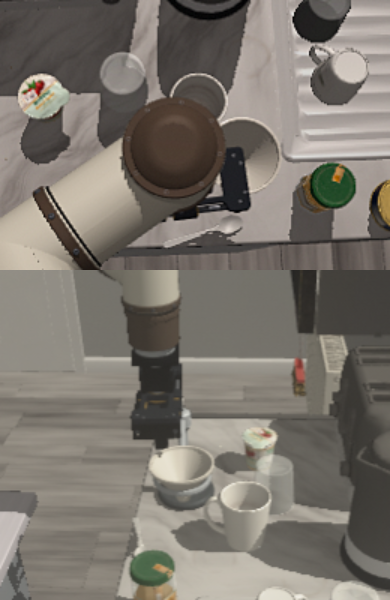

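The closed fingers are just behind the bar, and the gripper body is well above the cone rim. Next I'll approach and push gently, turning the tool with the bar.

Request:
play_rows:
  commands: "0.1 0 0 0 0 0; 0.1 0 0 0 0 0; 0.1 -0.01 0 0 0 0; 0.1 -0.01 0 0 0 0; 0.1 -0.01 0 0 0 0; 0.08 0 0 0 0 0; 0.06 0 0 0 0 0; 0.04 0 0 0 0 0; 0 0 0 0 0 0"

```text
time_s: 3.7
tcp_pos: [0.4394, 0.0822, 0.1595]
ee_rot: [[0.997, 0.082, -0.0], [0.082, -0.997, -0.0], [-0.0, 0.0, -1.0]]
wrist_force: [-0.1, -0.7, -0.2]
gripper_width: 0.002
gripper_force: 0.0
```

Request:
play_rows:
  commands: "0.038 0 0 0 0 0.1; 0.038 0 0 0 0 0.1; 0.038 0 0 0 0 0.1; 0.038 0 0 0 0 0.1; 0.038 0 0 0 0 0.1; 0.038 0 0 0 0 0.1; 0.038 0 0 0 0 0.1; 0.038 0.003 0 0 0 0.1; 0.038 0.003 0 0 0 0.1; 0.038 0.003 0 0 0 0.1; 0.038 0.003 0 0 0 0.1; 0.038 0.003 0 0 0 0.1; 0.038 0.003 0 0 0 0.1; 0.038 0.003 0 0 0 0.1; 0.038 0.003 0 0 0 0.1; 0.038 0.004 0 0 0 0.1; 0.038 0.004 0 0 0 0.1; 0.038 0.004 0 0 0 0.1"

```text
time_s: 5.5
tcp_pos: [0.46, 0.0835, 0.1596]
ee_rot: [[0.938, 0.346, 0.0], [0.346, -0.938, 0.0], [0.0, -0.0, -1.0]]
wrist_force: [-1.6, 0.7, -0.4]
gripper_width: 0.006
gripper_force: 0.5
```

Run:
```python
from m import *
for n in("top","side"):
    im,W=cloud(n)
    P=sel(W,(.48,-.01),.11,.188,.2); P=P[P[:,1]<.06]
    for k in range(2):
        f=fit(P,.05); P=P[abs(np.hypot(*(P[:,:2]-f[0]).T)-.05)<.008]
    d=f[0]-[.445,.1565]; print(n,f,np.hypot(*d),np.degrees(np.arctan2(d[1],d[0])))
    cv2.imwrite(f"pics/{n}2.png",im)
s=r.sense();print(s["time_s"],s["tcp_pos"],s["wrist_force"])
```

```text
top (array([ 0.51555225, -0.00346609]), 301, np.float64(0.002419380285928106)) 0.17483355045845284 -66.20036203598893
side (array([ 0.51622356, -0.00907975]), 333, np.float64(0.0028742071253736188)) 0.18024829421095148 -66.7252078117926
5.6 [0.460268   0.08354069 0.15965189] [-1.58886916 -0.07185982 -0.74436339]
```

Request:
play_rows:
  commands: "0.037 0.007 0 0 0 0.1; 0.037 0.008 0 0 0 0.1; 0.037 0.009 0 0 0 0.1; 0.037 0.01 0 0 0 0.1; 0.036 0.01 0 0 0 0.1; 0.036 0.011 0 0 0 0.1; 0.036 0.012 0 0 0 0.1; 0.036 0.012 0 0 0 0.1; 0.036 0.012 0 0 0 0.1; 0.036 0.013 0 0 0 0.1; 0.036 0.014 0 0 0 0.1; 0.035 0.014 0 0 0 0.1; 0.035 0.015 0 0 0 0.1; 0.035 0.016 0 0 0 0.1; 0.035 0.017 0 0 0 0.1; 0.035 0.017 0 0 0 0.1; 0 0 0 0 0 0"

```text
time_s: 7.3
tcp_pos: [0.4773, 0.0894, 0.1595]
ee_rot: [[0.829, 0.559, 0.0], [0.559, -0.829, 0.0], [0.0, -0.0, -1.0]]
wrist_force: [-0.5, -0.4, -0.2]
gripper_width: 0.005
gripper_force: 0.2
```

```bash
cat > q.py <<'E'
from m import *
for n in("top","side"):
    im,W=cloud(n)
    P=sel(W,(.55,.01),.1,.188,.2); P=P[P[:,1]<.08]
    for k in range(2):
        f=fit(P,.05); P=P[abs(np.hypot(*(P[:,:2]-f[0]).T)-.05)<.008]
    d=f[0]-[.445,.1565]; print(n,f,np.hypot(*d),np.degrees(np.arctan2(d[1],d[0])))
    P=sel(W,(.561,.023),.055,.03,.104); print("mug pts",fit(P,.0415))
    cv2.imwrite(f"pics/{n}_q.png",im)
s=r.sense();print(s["time_s"],s["tcp_pos"],s["wrist_force"])
E
python3 q.py
```

```text
top (array([ 0.59242897, -0.06197849]), 88, np.float64(0.004599375051738726)) 0.26356812220555653 -55.98857950578414
mug pts (array([0.54968318, 0.04428446]), 13, np.float64(0.0018290201375129854))
side (array([0.55329585, 0.01270909]), 320, np.float64(0.002873731378553925)) 0.18001060145020334 -53.0148381210404
mug pts (array([0.56041848, 0.0238076 ]), 1090, np.float64(0.003823174454723447))
7.4 [0.47725944 0.08946527 0.15950242] [-0.60552604 -0.7420224  -1.04893945]
```

Request:
play_rows:
  commands: "0.033 0.016 0 0 0 0.096; 0.033 0.016 0 0 0 0.096; 0.032 0.017 0 0 0 0.096; 0.031 0.017 0 0 0 0.096; 0.03 0.017 0 0 0 0.096; 0 0 0 0 0 0; -0.05 -0.04 0 0 0 0; -0.1 -0.09 0 0 0 0; -0.2 -0.17 0 0 0 0; -0.25 -0.21 0 0 0 0; -0.2 -0.17 0 0 0 0; 0 0 0.5 0 0 0; 0 0 0.9 0 0 0; 0 0 0.9 0 0 0; 0 0 0.9 0 0 0; 0 0 0.5 0 0 0; 0 0 0 0 0 0"

```text
time_s: 9.1
tcp_pos: [0.4586, 0.0714, 0.273]
ee_rot: [[0.787, 0.616, 0.005], [0.616, -0.787, 0.002], [0.006, 0.001, -1.0]]
wrist_force: [-0.6, -1.1, 0.2]
gripper_width: 0.007
gripper_force: 0.0
```

Request:
play_rows:
  commands: "-0.2 0.5 0 0 0 0; -0.3 0.9 0 0 0 0; -0.3 0.9 0 0 0 0; -0.3 0.9 0 0 0 0; -0.3 0.9 0 0 0 0; -0.3 0.9 0 0 0 0; -0.3 0.9 0 0 0 0; -0.3 0.9 0 0 0 0; -0.3 0.9 0 0 0 0; -0.3 0.9 0 0 0 0; -0.3 0.9 0 0 0 0; -0.3 0.9 0 0 0 0; -0.3 0.9 0 0 0 0; -0.3 0.9 0 0 0 0; 0 0.5 0 0 0 0; 0 0 0 0 0 0"

```text
time_s: 10.7
tcp_pos: [0.3345, 0.4531, 0.2688]
ee_rot: [[0.787, 0.617, -0.001], [0.617, -0.787, -0.002], [-0.002, 0.001, -1.0]]
wrist_force: [-0.5, -1.2, 0.2]
gripper_width: 0.009
gripper_force: 0.0
```

```bash
python3 q.py; python3 -c "
import cv2,numpy as np
a=cv2.imread('pics/top_q.png')[120:300,180:440];b=cv2.imread('pics/side_q.png')[150:350,190:450]
cv2.imwrite('pics/p2.png',np.vstack([cv2.resize(a,(390,270)),cv2.resize(b,(390,300))]))"
```

```text
top (array([0.56332206, 0.02161963]), 545, np.float64(0.003601730034607019)) 0.17942358400648054 -48.74156032466688
mug pts (array([0.56152653, 0.0229793 ]), 206, np.float64(0.004906117298909609))
side (array([0.56299703, 0.02062685]), 320, np.float64(0.002818422459764513)) 0.17995780568992795 -49.027799922694626
mug pts (array([0.56050101, 0.02369172]), 1108, np.float64(0.003773167195559365))
10.8 [0.33484613 0.45150395 0.26954552] [-0.56293134 -0.64408084 -0.46411262]
```

View pics/p2.png

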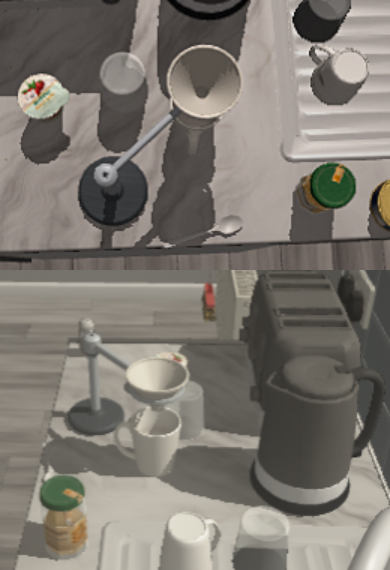

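The cone (crop pixel (204,82) in the top view) sits over the upright mug. The measured offset is about 2–4 mm, everything else is unmoved, and the robot is clear.

```bash
python3 -c "
from station import r
print(r.finish_job())"
```

```text
the job is handed in; nothing more can be done
None
```

The dripper's spout is over the upright mug, about 2–4 mm off its axis by my camera measurements. The arm is released and clear of everything, and the job is handed in; no verdict was returned.

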